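# Select the marked speed range on a bench gearbox

## Robot

A 6-joint arm with a two-finger parallel gripper is mounted at the origin on a cart in front of the work surface, level with it; the furniture and walls round the work are solid. World frame = base frame: x ahead of the robot, y to its left, z up, the work surface at z = 0. Lengths are in m, angles in degrees, forces in N, time in s.
With the tool pointing down it reaches from about 0.25 to 0.725 m from the base axis. Payload 9.7 kg.
Tool frame: the origin (TCP) lies midway between the tips of the shut fingers; the grasp point (between the pads) lies 19 mm behind it; z points along the fingers, y is the direction in which the jaws open and shut (so a half turn about z gives the same grasp; the last joint's range is limited). The gripper opens to 85 mm and grips with 20 to 120 N. Pads are 22 mm wide; open, the fingers measure 114 mm over their backs; the gripper's body (76 mm by 85 mm) begins 54 mm behind the grasp point. The pads swing forward as they close: fully open they stand 13 mm farther back than shut.
Start: joints at [0, 4.979, 10.078, 95.1, 0, 90], TCP at [0.55, -0, 0.231] pointing down, gripper open.
Joint ranges: [-179.16, 179.16], [-48.56, 103.87], [-65.8, 70.77], [-126.05, 130.52], [-82.76, 87.17], [-180, 180]. Speed limits (degrees/s): [127.2, 127.2, 147.25, 180, 180, 180].

## Interface

Orientations are given as [roll, pitch, yaw] about the fixed x, y, z axes, in that order (R = Rz(yaw) Ry(pitch) Rx(roll)).
In Python, from workcell import get_obs, camera, get_calibration, job_done gives the robot as it stands.
- The arm moves only by the tool play_rows, never from a script. Its argument "commands" is text: rows parted by semicolons, each of 5 numbers parted by spaces: the opening, from 0 (shut) to 1 (fully open), then the shift along the world's x, y, z in mm, then the turn about the world's z in degrees. A call has 1 to 10 rows; each row is the pose to reach, as a shift and turn from the pose commanded when the call began; what a row does not reach only later rows make up. A row lasts 1/12 s, in which the tool goes at most 41.7 mm and 7.16 degrees, less where a joint would pass 70% of its speed; a pose out of reach is approached as far as the arm can. A call with a gripper value outside its range is refused whole. The fingers move at their own pace and stop on an object; "force" is the grip in N (left out, the last holds). Time passes only in rows, so rows that repeat a pose let the fingers close. It gives the time, the measured TCP pose, the force and the opening at its end, in the units of the state.
- get_obs(): the state, without advancing time (a new reading comes with each control period).
- camera(name): name is "scene" or "side" or "wrist"; returns the picture (400x640x3 uint8, red, green, blue); there is no depth.
- get_calibration(name): a dict with "fx", "fy", "cx", "cy" (pixels), "eye" and "attitude" of the camera in the world; the wrist camera has in their place "mount" (4x4, takes a point from camera to tool coordinates, whose origin is the TCP and whose axes are the flange's). Camera axes: x right, y down, z forward; pixel columns grow to the right and rows downward; lengths in m; the calibration is good to about 2 mm. A picture is of the moment at which its call begins: read the wrist's pose just before it. get_calibration takes no time and is no camera call.
- job_done(): hands the job in, once; it reports no verdict.
The state is a dict: "time": time; "q": joint angles; "qd": joint speeds; "joint_efforts": joint torques, N m; "ee_pos": TCP position; "tcp_rot": TCP orientation; "wrist_force": force on the tool from outside, world axes, zero at the start; "torque": the same for the moment, N m; "opening": finger opening in m.
Only numpy, scipy, OpenCV 4.12 (cv2) and the standard library are available. Lean on these libraries where they do the work, as an engineer would, in place of code of your own. Each camera call takes 0.05 s, during which the arm holds its last target.

## Task

Set the gearbox to the marked speed: with the fingertips, push its shift lever out of the middle lane, along the cross channel of the gate, and fully home into the corner slot that has the large raised button beyond its end. Only push the lever, gently, without gripping it, and leave the jar, vial, bottle and beaker standing where they are.

Things in the scene. Friction and masses are not known exactly. Their poses are not given: they have to be found in the camera images.
- gearbox: Grey bench gearbox fixed to the worktop, 136 x 146 mm, 100 mm high to the top of its aluminium gate plate; a motor 70 mm across, lower than the plate, sticks out of its back, a short shaft out of its left side. Origin on the worktop under the centre of the gate; its x axis points to the motor (away from the robot, yaw within 0.35 rad), y to its left, z up.
- gate_centre (a point): Centre of the gate, on the plate's top (z = 100 mm), axes of the gearbox. Three lanes parallel to x, at y = -26, 0, +26 mm, from front to back; one cross channel along y at x = 0 joins them: four corner slots, two middle ones. All 16 mm wide. Tongues 10 mm wide with rounded corners part the lanes, so lanes change only at the cross channel. The lever starts in the middle lane, anywhere along it.
- lever_knob (a point): Centre of the lever's black upright knob, a cylinder 25 mm in diameter and 43 mm long on a 10 mm steel stem, 143 mm up the stem from the pivot. Upright it spans z = 142 to 185 mm, this point at 163 mm. Home in a corner slot this point is about 38 mm from the gate's centre along gearbox x and 40 to 45 mm along y, at z about 151 mm, leaning outward.
- lever_pivot (a point): Point, inside the gearbox 20 mm above the worktop under the gate's centre, about which the lever leans both ways. Only friction holds the lever (about 1.3 N at the knob in any direction), without springs or detents: it stays where it is left. The pushing fingers should never load it with more than about 25 N.
- lever_cross (a joint): Lean of the lever along gearbox y, rad: 0 in the middle lane, positive towards +y; about +-0.31 in the outer lanes, stop at +-0.325. Clearance in a lane allows about 0.04 either way.
- lever_shift (a joint): Lean of the lever along gearbox x, rad: 0 in the cross channel, positive towards +x; +-0.268 (its stops) with the lever fully home in a slot. The lever passes freely along the cross channel while this is within 0.035 of 0, and the rounded corners guide it in from up to about 0.06.
- marker: The raised round button that marks the wanted slot: brass, 20 mm across, 17 mm high, fixed on the gate plate; origin at its foot on the plate's top. It stands beyond the outer end of one corner slot, at gearbox x = +50 or -50 mm, y = +26 or -26 mm. The other three such places have only small flat plugs, 10 mm across and 2 mm high.
- sample_jar1: Small sample jar with a white cap, 33 mm in diameter, 55 mm high, loose, on the right of the gearbox. Origin at the centre of its underside. Leave alone.
- vial1: Slim glass vial with a white cap, 29 mm in diameter, 98 mm high, loose, in front of the gearbox. Origin at the centre of its underside. Leave alone.
- reagent_bottle2: Bottle with a blue cap, 57 mm in diameter, 110 mm high, loose, on the left of the gearbox. Origin at the centre of its underside. Leave alone.
- beaker_600: Glass beaker, 99 x 109 mm, 123 mm high, loose, farther to the left. Origin at the centre of its underside. Leave alone.

How it is judged:
By the outcome, as a careful person would: the job done as asked, in the order asked, and still so for the second after the job is handed in, with the robot touching nothing.
It also fails if it takes over 58 s, if anything falls off the work surface, if the arm or the gripper's body presses on something with over 40 N, if the wrist force passes 120 N, or if a joint passes its speed limit or range.

## Working session

There is one attempt and no reset: what is moved stays moved. The work goes in short steps, Python scripts to look and compute and a tool call to move; the robot and the scene stay as the last step left them, time stands still between calls to the robot, and variables do not carry over. Pictures are saved under pics/ and viewed, and the job is handed in when it is done.

Besides the shell and the picture viewer there is one more tool, called after "Request:" by a JSON object that holds its "op" and its "data". play_rows: Moves the arm, as the interface text tells. Its arguments: {"type":"object","properties":{"commands":{"type":"string"},"force":{"type":"number"}},"required":["commands"]}

```bash
mkdir -p pics
python3 - <<'E'
from workcell import get_obs,camera,get_calibration
import cv2
for n in("scene","side","wrist"):
    if n=="wrist":o=get_obs()
    cv2.imwrite(f"pics/{n}0.png",camera(n)[:,:,::-1]); print(n,get_calibration(n))
print(o)
E
```

```text
scene {'fx': 391.8777209199937, 'fy': 391.8777209199937, 'cx': 324.89678247214874, 'cy': 199.3859629599141, 'eye': array([0.1486532 , 0.79426525, 0.95745346]), 'attitude': array([-139.76562912,    0.21221118, -149.87620855])}
side {'fx': 394.5146972652037, 'fy': 394.5146972652037, 'cx': 324.9444973258714, 'cy': 195.99192580524522, 'eye': array([ 0.47665049, -0.64280158,  0.68482069]), 'attitude': array([-123.59890153,   -1.23942359,   -0.51806389])}
wrist {'fx': 324.85002404006565, 'fy': 324.85002404006565, 'cx': 319.7055159681284, 'cy': 200.20189811156035, 'mount': array([[-1.14373634e-03, -9.64163363e-01, -2.65306807e-01,
         6.69634337e-02],
       [ 9.99998840e-01, -8.35790771e-04, -1.27360536e-03,
        -1.33502581e-03],
       [ 1.00622265e-03, -2.65307956e-01,  9.64163200e-01,
        -1.40538110e-01],
       [ 0.00000000e+00,  0.00000000e+00,  0.00000000e+00,
         1.00000000e+00]])}
{'time': 0.1, 'q': array([1.31965940e-03, 5.00700870e+00, 1.00380697e+01, 9.50993050e+01,
       4.17168378e-05, 9.00012987e+01]), 'qd': array([ 0.03651389, -0.04795868,  0.16179051,  0.07799637, -0.01153411,
        0.05681332]), 'joint_efforts': array([ 5.47294949e-04, -5.21561801e+01,  4.65652657e+01,  1.59993977e-02,
       -1.19309320e-06, -5.24902489e-06]), 'ee_pos': array([5.49789392e-01, 1.28704774e-05, 2.30654705e-01]), 'tcp_rot': array([-1.79931756e+02, -4.01699200e-05,  9.00000209e+01]), 'wrist_force': array([ 1.14010028, -1.00342895,  0.24863402]), 'torque': array([-0.03968585, -0.04787555,  0.0097729 ]), 'opening': 0.0854672788881049}
```

View pics/scene0.png

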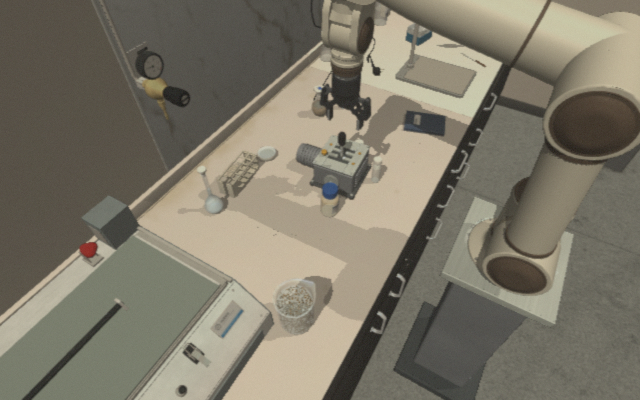

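View pics/side0.png

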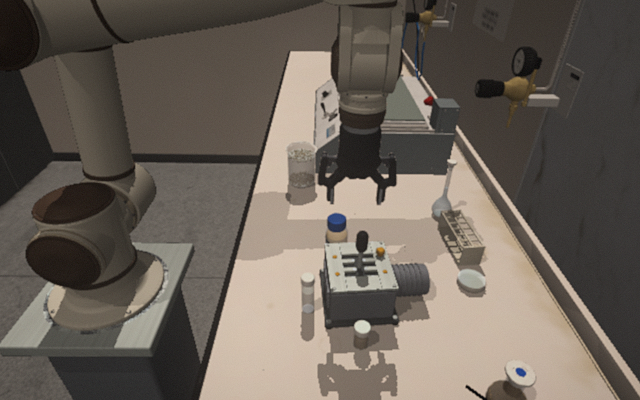

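View pics/wrist0.png

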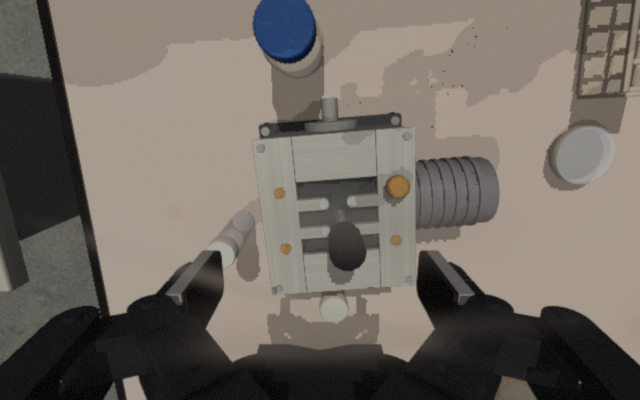

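The wrist view shows the brass button at (398,186), on the motor side (+x) and left (+y). The plugs are at (279,193), (286,248) and (396,240), and the knob at about (347,245). Next I zoom in on each view.

Run:
```python
import cv2
for n,(x,y,w,h) in dict(wrist=(240,90,200,220),side=(280,200,160,150),scene=(285,115,110,110)).items():
    im=cv2.imread(f"pics/{n}0.png")[y:y+h,x:x+w]; s=min(780//w,590//h)
    cv2.imwrite(f"pics/{n}0z.png",cv2.resize(im,None,fx=s,fy=s,interpolation=cv2.INTER_CUBIC));print(n,s)
```

```text
wrist 2
side 3
scene 5
```

View pics/wrist0z.png

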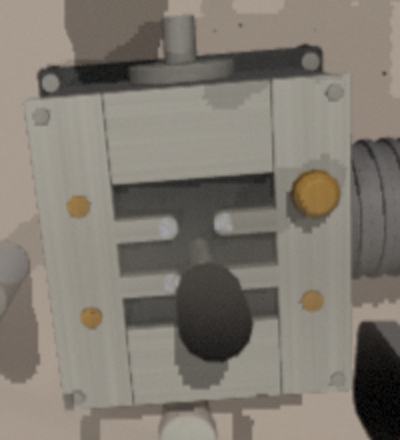

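View pics/side0z.png

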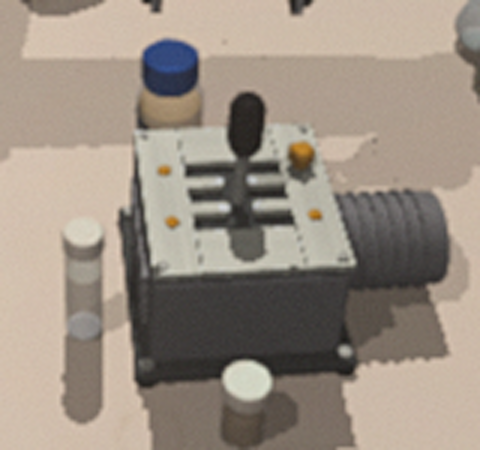

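View pics/scene0z.png

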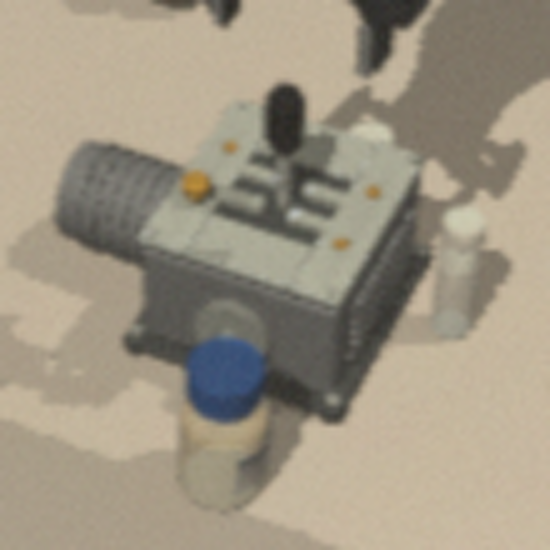

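```bash
cat > h.py <<'E'
import numpy as np
from scipy.spatial.transform import Rotation as Ro
from scipy.optimize import least_squares
from workcell import get_calibration
def cam(n,obs=None):
    c=get_calibration(n)
    if n=="wrist":
        T=np.eye(4);T[:3,:3]=Ro.from_euler('xyz',obs['tcp_rot'],degrees=True).as_matrix();T[:3,3]=obs['ee_pos'];T=T@c['mount']
        return c,T[:3,:3],T[:3,3]
    return c,Ro.from_euler('xyz',c['attitude'],degrees=True).as_matrix(),np.array(c['eye'])
def proj(C,P):
    c,R,e=C;p=(np.atleast_2d(P)-e)@R
    return np.c_[c['fx']*p[:,0]/p[:,2]+c['cx'],c['fy']*p[:,1]/p[:,2]+c['cy']]
def ray(C,uv):
    c,R,e=C;d=R@np.array([(uv[0]-c['cx'])/c['fx'],(uv[1]-c['cy'])/c['fy'],1]);return e,d
def onplane(C,uv,z):
    e,d=ray(C,uv);return e+d*(z-e[2])/d[2]
def gb(p,L):  # gearbox->world
    L=np.atleast_2d(L);c,s=np.cos(p[2]),np.sin(p[2])
    return np.c_[p[0]+c*L[:,0]-s*L[:,1],p[1]+s*L[:,0]+c*L[:,1],L[:,2]]
def leverpt(sh,cr,l=.143):
    d=np.array([np.tan(sh),np.tan(cr),1]);d/=np.linalg.norm(d);return np.array([0,0,.02])+l*d
E
cat > a.py <<'E'
from h import *
from workcell import get_obs
o=get_obs()
L=np.array([[-.05,.026,.102],[-.05,-.026,.102],[.05,-.026,.102],[.05,.026,.117]])
px=dict(wrist=np.array([[79,206],[91,317],[313,300],[317,190]])/2+[240,90],
side=np.array([[165,171],[173,222],[316,215],[301,149]])/3+[280,200],
scene=np.array([[341,243],[373,192],[231,147],[196,180]])/5+[285,115])
kn=dict(wrist=np.array([214,311])/2+[240,90],side=np.array([246,125])/3+[280,200],scene=np.array([285,119])/5+[285,115])
C={n:cam(n,o) for n in px}
def f(p,ns):
    LL=L.copy();LL[:,2]+=p[3]
    return np.concatenate([(proj(C[n],gb(p,LL))-px[n]).ravel() for n in ns])
for ns in(["wrist"],["side"],["scene"],list(px)):
    fr=ns if len(ns)>1 else ns
    r=least_squares(lambda p:f(p,ns),[.55,0,0,0],x_scale=[.1,.1,.1,.1]);print(ns,r.x.round(4),np.abs(r.fun).max().round(2))
p=r.x
def g(k,ns): return np.concatenate([(proj(C[n],k)-kn[n]).ravel() for n in ns])
r=least_squares(lambda k:g(k,px),[.55,0,.16]);print("knob",r.x.round(4),r.fun.round(1))
d=r.x-np.array([p[0],p[1],0]);c,s=np.cos(p[2]),np.sin(p[2]);l=np.array([c*d[0]+s*d[1],-s*d[0]+c*d[1],d[2]]);print("local",l.round(4),"shift,cross",np.arctan2(l[:2],l[2]-.02))
for n,uv,z in(("side",(280+83/3,200+232/3),.098),("scene",(285+464/5,115+218/5),.098),("side",(280+247/3,200+382/3),.055),("side",(280+170/3,200+55/3),.11),("scene",(285+228/5,115+365/5),.11),("side",(301,150),.123),("scene",(296,290),.123)):
    w=onplane(C[n],uv,z);d=w-np.array([p[0],p[1],0]);print(n,w.round(3),(c*d[0]+s*d[1]).round(3),(-s*d[0]+c*d[1]).round(3))
E
python3 a.py
```

```text
['wrist'] [ 0.5648 -0.0225  0.0921 -0.0024] 1.27
['side'] [ 0.5689 -0.0213  0.0856 -0.004 ] 0.25
['scene'] [ 0.5659 -0.027   0.0833 -0.0066] 0.13
['wrist', 'side', 'scene'] [ 0.5653 -0.0227  0.0909 -0.0027] 1.79
knob [ 0.5673 -0.0234  0.1619] [ 0.2 -0.  -1.   0.2 -0.4 -0.3]
local [ 0.0019 -0.0008  0.1619] shift,cross [ 0.01366341 -0.00575804]
side [ 0.459 -0.061  0.098] -0.109 -0.029
scene [ 0.456 -0.062  0.098] -0.112 -0.029
side [ 0.567 -0.15   0.055] -0.01 -0.127
side [0.525 0.125 0.11 ] -0.027 0.151
scene [0.519 0.13  0.11 ] -0.033 0.156
side [0.424 0.46  0.123] -0.097 0.493
scene [0.425 0.458 0.123] -0.096 0.492
```

The three views agree: gearbox at about (0.565, -0.023) with yaw about 5.2°, and the lever almost upright at the cross channel. The marked slot is (+x, +y). I'll shut the fingers, turn to line up with the gearbox, and go to the -y side of the knob.

Request:
{"op": "play_rows", "data": {"commands": "0 5 -17 0 2; 0 10 -35 0 5.2; 0 15 -52 0 5.2; 0 19 -68 0 5.2; 0 19 -68 0 5.2; 0 19 -68 0 5.2; 0 19 -68 0 5.2; 0 19 -68 0 5.2"}}

```text
time: 0.82
ee_pos: [0.5688, -0.0673, 0.2313]
tcp_rot: [-180.0, -0.0, 95.2]
wrist_force: [0.7, 0.7, 0.2]
opening: -0.0
```

Request:
{"op": "play_rows", "data": {"commands": "0 0 0 -25 0; 0 0 0 -50 0; 0 0 0 -75 0; 0 0 0 -86 0; 0 0 0 -86 0; 0 0 0 -86 0"}}

```text
time: 1.32
ee_pos: [0.5689, -0.0676, 0.1459]
tcp_rot: [-180.0, -0.0, 95.2]
wrist_force: [0.3, -0.2, 1.6]
opening: -0.0001
```

```bash
cat > look.py <<'E'
import sys,cv2,numpy as np
from workcell import get_obs,camera
t=sys.argv[1];o=get_obs();ims=[]
for n,(x,y,w,h) in dict(wrist=(160,60,320,320),side=(280,180,160,160),scene=(270,90,140,140)).items():
    im=camera(n)[:,:,::-1];cv2.imwrite(f"pics/{n}{t}.png",im)
    s=400//w if w<400 else 1
    ims.append(cv2.resize(im[y:y+h,x:x+w],(400,400) if n!="wrist" else (400,400),interpolation=cv2.INTER_CUBIC))
np.save(f"pics/o{t}.npy",o,allow_pickle=True)
cv2.imwrite(f"pics/all{t}.png",np.hstack(ims[1:])); cv2.imwrite(f"pics/w{t}.png",ims[0]); print(o['time'],o['ee_pos'],o['wrist_force'])
E
python3 look.py 1
```

```text
1.3167 [ 0.56885558 -0.06758146  0.14585014] [ 0.32917355 -0.15509862  1.60257134]
```

View pics/all1.png

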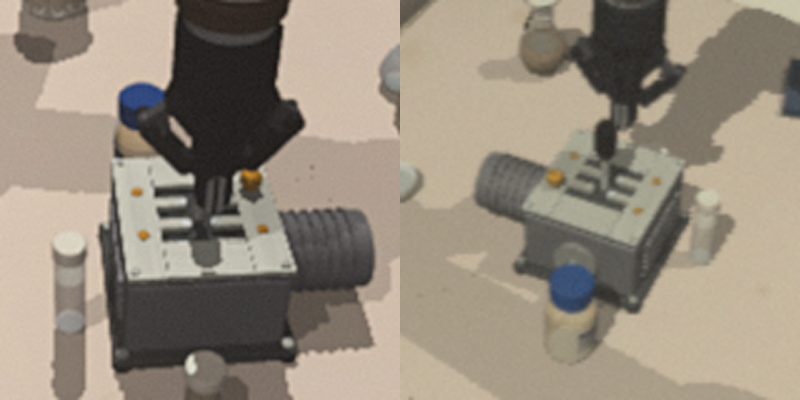

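View pics/w1.png

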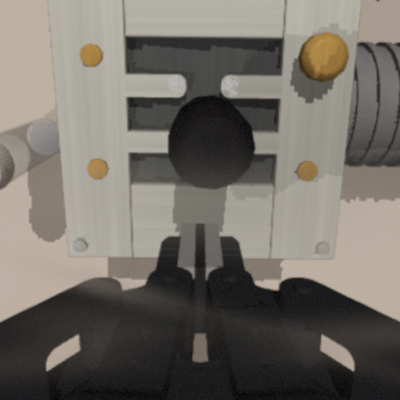

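Nothing is touching, and the knob stands straight ahead of the fingers, about 2 to 3 mm to +x. Next is a slow push along gearbox +y.

Request:
{"op": "play_rows", "data": {"commands": "0 -0.6 7 0 0; 0 -1.2 14 0 0; 0 -1.7 18 0 0; 0 -2 21 0 0; 0 -2.3 24 0 0; 0 -2.5 27 0 0; 0 -2.8 30 0 0; 0 -3 33 0 0"}}

```text
time: 2.13
ee_pos: [0.566, -0.0349, 0.1454]
tcp_rot: [180.0, 0.0, 95.2]
wrist_force: [0.6, -1.0, 1.7]
opening: 0.0001
```

Request:
{"op": "play_rows", "data": {"commands": "0 -0.3 3 0 0; 0 -0.6 6 0 0; 0 -0.9 9 0 0; 0 -1.1 12 0 0; 0 -1.3 14 0 0"}}

```text
time: 2.55
ee_pos: [0.5646, -0.0206, 0.1451]
tcp_rot: [-180.0, -0.0, 95.2]
wrist_force: [0.9, -1.0, -0.8]
opening: -0.0003
```

```bash
python3 look.py 2
```

```text
2.55 [ 0.56457292 -0.02064236  0.1450564 ] [ 0.92377128 -0.96116116 -0.82893275]
```

View pics/all2.png

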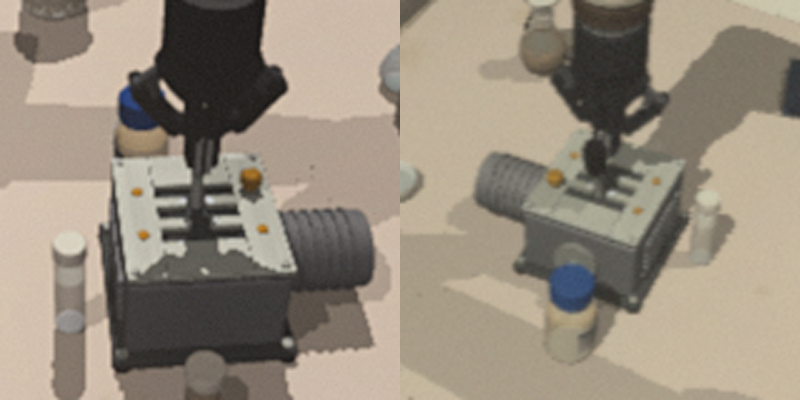

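View pics/w2.png

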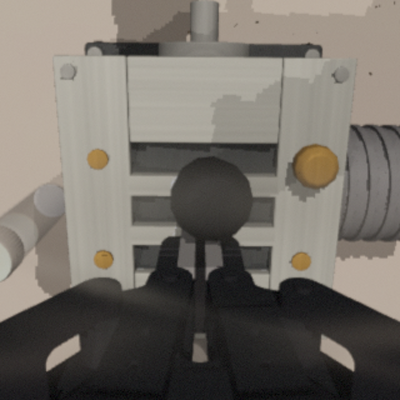

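The knob moves along the cross channel with about 1 N of force. I'll carry on into the left lane in small steps.

Request:
{"op": "play_rows", "data": {"commands": "0 -0.2 2 0 0; 0 -0.4 4 0 0; 0 -0.5 6 0 0; 0 -0.7 8 0 0; 0 -0.7 8 0 0"}}

```text
time: 3.12
ee_pos: [0.564, -0.0127, 0.1452]
tcp_rot: [-180.0, -0.0, 95.2]
wrist_force: [-0.4, -0.8, -0.3]
opening: 0.0002
```

Request:
{"op": "play_rows", "data": {"commands": "0 -0.1 1 0 0; 0 -0.2 2 0 0; 0 -0.3 3 0 0; 0 -0.3 3 0 0"}}

```text
time: 3.45
ee_pos: [0.5637, -0.0099, 0.1453]
tcp_rot: [180.0, -0.0, 95.2]
wrist_force: [0.8, -0.2, -1.1]
opening: 0.0001
```

```bash
python3 look.py 3
```

```text
3.45 [ 0.56366848 -0.00985651  0.14530209] [ 0.81357144 -0.15986497 -1.09323269]
```

View pics/all3.png

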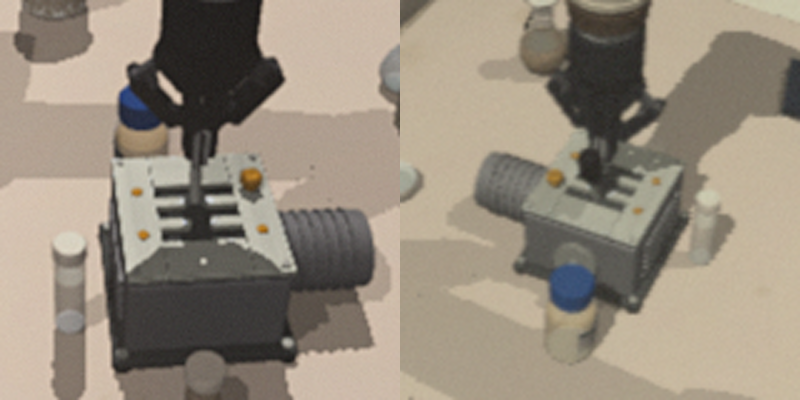

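View pics/w3.png

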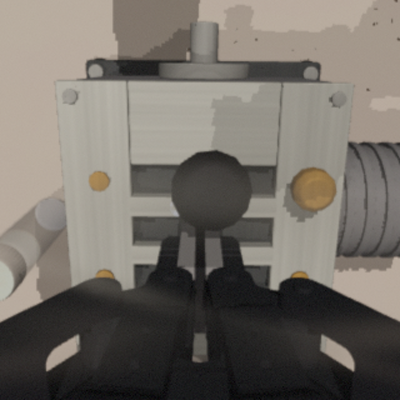

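```bash
cat > lean.py <<'E'
from h import *
P=np.array([.5653,-.0227,.0909])
def cyl(sh,cr):
    d=leverpt(sh,cr,1)-[0,0,.02];u=np.cross(d,[0,1,0]);u/=np.linalg.norm(u);v=np.cross(d,u)
    th=np.linspace(0,2*np.pi,60);c=.0125*(np.cos(th)[:,None]*u+np.sin(th)[:,None]*v)
    # slightly rounded ends
    return np.vstack([np.array([0,0,.02])+d*l+c*k for l,k in((.1215,.9),(.124,1),(.162,1),(.1645,.85))])
def fit(meas,o,p=P,zoff=-.001):
    # meas: name->(l,t,r,b) w/ nan
    C={n:cam(n,o) for n in meas}
    def f(a):
        out=[]
        for n,m in meas.items():
            q=proj(C[n],gb(p,cyl(*a))+[0,0,zoff]);bb=np.r_[q.min(0),q.max(0)];m=np.array(m,float)
            out.append((bb-m)[~np.isnan(m)])
        return np.concatenate(out)
    r=least_squares(f,[0.05,.1]);k=leverpt(*r.x);return r.x.round(3),(k*1000).round(1),(gb(p,k)*1000).round(1),r.fun.round(1)
def gearfit(px,L,o):
    C={n:cam(n,o) for n in px}
    r=least_squares(lambda p:np.concatenate([(proj(C[n],gb(p,L[n]+[0,0,p[3]]))-px[n]).ravel() for n in px]),[.565,-.023,.09,0],x_scale=[.1]*4)
    return r.x.round(4),r.fun.round(1)
E
python3 - <<'E'
from lean import *
nan=np.nan
o0=dict(tcp_rot=[180,0,90],ee_pos=[.5498,0,.2307])
print(fit(dict(wrist=(328.5,222,366,271)),o0))
print(fit(dict(side=(280+228/3,200+92/3,280+265/3,200+158/3)),o0))
print(fit(dict(scene=(285+265/5,115+84/5,285+305/5,115+155/5)),o0))
o=np.load("pics/o3.npy",allow_pickle=True).item()
print(fit(dict(wrist=(160+172*.8,60+151*.8,160+252*.8,nan)),o))
L=np.array([[-.05,.026,.102],[.05,.026,.117]])
print(gearfit(dict(wrist=np.array([[99,181],[314,187]])*.8+[160,60]),dict(wrist=L),o))
E
```

```text
(array([0.004, 0.003]), array([  0.6,   0.5, 163. ]), array([[565.9, -22.2, 163. ]]), array([-1.9, -3.5,  1.2,  2.7]))
(array([ 0.028, -0.002]), array([  4. ,  -0.3, 162.9]), array([[569.3, -22.6, 162.9]]), array([-1. , -0.6,  0.8,  0.5]))
(array([0.001, 0.006]), array([  0.2,   0.9, 163. ]), array([[565.4, -21.8, 163. ]]), array([-0.3, -0.6,  0.2,  0.7]))
(array([0.01 , 0.274]), array([  1.4,  38.6, 157.7]), array([[563.2,  15.9, 157.7]]), array([-2.8, -0. ,  2.8]))
(array([ 0.5649, -0.0228,  0.1055, -0.0051]), array([0., 0., 0., 0.]))
```

Run:
```python
import cv2
im=cv2.imread("pics/scene3.png")[120:190,300:390];cv2.imwrite("pics/sz3.png",cv2.resize(im,None,fx=8,fy=8,interpolation=cv2.INTER_CUBIC))
```

```text
(no output)
```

View pics/sz3.png

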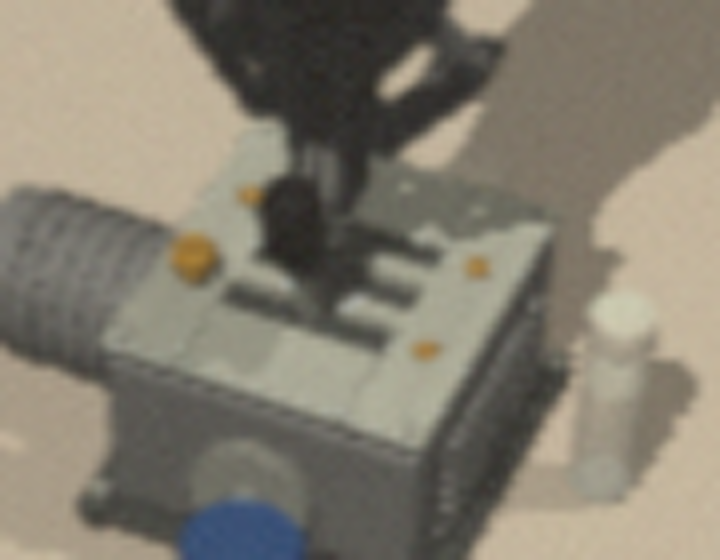

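The lever's lean is about 0.27 and the lane centre is at 0.31, so I push about 4 mm more and watch the force.

Request:
{"op": "play_rows", "data": {"commands": "0 -0.1 1 0 0; 0 -0.2 2 0 0; 0 -0.2 2.5 0 0; 0 -0.2 2.5 0 0"}}

```text
time: 3.93
ee_pos: [0.5635, -0.0074, 0.1453]
tcp_rot: [-180.0, -0.0, 95.2]
wrist_force: [0.2, -1.3, -0.2]
opening: -0.0
```

Request:
{"op": "play_rows", "data": {"commands": "0 -0.1 1 0 0; 0 -0.1 1.5 0 0; 0 -0.1 1.5 0 0"}}

```text
time: 4.18
ee_pos: [0.5634, -0.0059, 0.1453]
tcp_rot: [-180.0, -0.0, 95.2]
wrist_force: [0.8, -0.3, -0.1]
opening: 0.0
```

```bash
python3 look.py 4;python3 - <<'E'
import cv2,numpy as np
im=cv2.imread("pics/scene4.png")[120:190,300:390];a=cv2.resize(im,(400,400*7//9),interpolation=cv2.INTER_CUBIC)
b=cv2.imread("pics/w4.png")
h=np.zeros((400,800,3),np.uint8);h[:a.shape[0],:400]=a;h[:,400:]=b
cv2.imwrite("pics/z4.png",h)
E
```

```text
4.1833 [ 0.56338912 -0.0058868   0.14528522] [ 0.76381024 -0.34873989 -0.13012321]
```

View pics/z4.png

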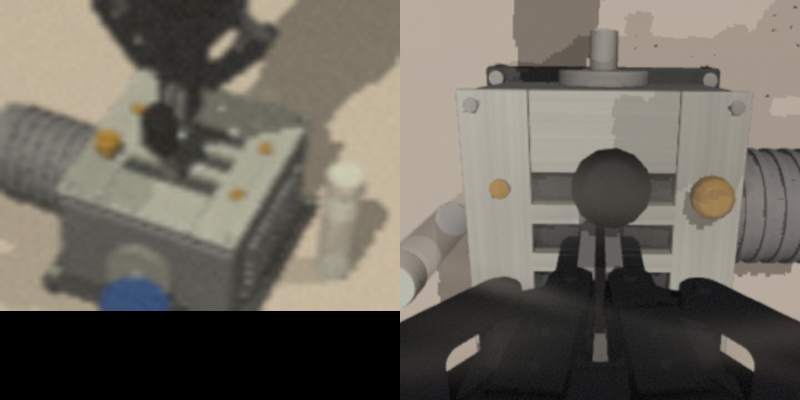

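Run:
```python
from lean import *
nan=np.nan
o=np.load("pics/o4.npy",allow_pickle=True).item()
print(fit(dict(wrist=(160+172*.8,60+149*.8,160+251*.8,nan)),o))
print(fit(dict(wrist=(160+172*.8,60+149*.8,160+251*.8,60+228*.8)),o))
x=o['ee_pos']-[P[0],P[1],0];c,s=np.cos(P[2]),np.sin(P[2]);print(c*x[0]+s*x[1],-s*x[0]+c*x[1])
```

```text
(array([0.01 , 0.302]), array([  1.4,  42.5, 156.5]), array([[562.8,  19.7, 156.5]]), array([-2.9, -0. ,  2.9]))
(array([0.01 , 0.308]), array([  1.4,  43.4, 156.3]), array([[562.8,  20.6, 156.3]]), array([-2.9, -2.9,  2.9,  2.9]))
-0.0003767703067418819 0.016917244685525457
```

The lever leans about 0.305, in the left lane and at the cross channel. I'll back off, rise, and go round to its -x side.

Request:
{"op": "play_rows", "data": {"commands": "0 0.7 -8 0 0; 0 1.4 -16 0 0; 0 1.4 -16 25 0; 0 1.4 -16 50 0; 0 -12 -10 65 0; 0 -30 5 65 0; 0 -47 21 65 0; 0 -47 21 65 0; 0 -47 21 65 0"}}

```text
time: 5.08
ee_pos: [0.5162, 0.0149, 0.2108]
tcp_rot: [179.9, 0.0, 95.2]
wrist_force: [-1.0, -0.1, 0.9]
opening: -0.0003
```

Request:
{"op": "play_rows", "data": {"commands": "0 0 0 -20 0; 0 0 0 -40 0; 0 0 0 -55 0; 0 0 0 -55 0; 0 0 0 -55 0"}}

```text
time: 5.5
ee_pos: [0.5164, 0.0143, 0.1548]
tcp_rot: [-179.9, 0.0, 95.2]
wrist_force: [0.5, 0.5, 0.0]
opening: 0.0001
```

```bash
cat > z.py <<'E'
import sys,cv2,numpy as np
t=sys.argv[1]
def cr(n,x,y,w,h,W,H): return cv2.resize(cv2.imread(f"pics/{n}{t}.png")[y:y+h,x:x+w],(W,H),interpolation=cv2.INTER_CUBIC)
h=np.zeros((600,800,3),np.uint8)
h[:300,:400]=cr("scene",290,110,100,75,400,300);h[300:,:400]=cr("side",310,200,120,90,400,300)
h[:400,400:]=cr("wrist",160,60,320,320,400,400)
cv2.imwrite(f"pics/z{t}.png",h)
E
python3 look.py 5; python3 z.py 5
```

```text
5.5 [0.51637265 0.0143106  0.15476291] [0.50296597 0.53462313 0.0432727 ]
```

View pics/z5.png

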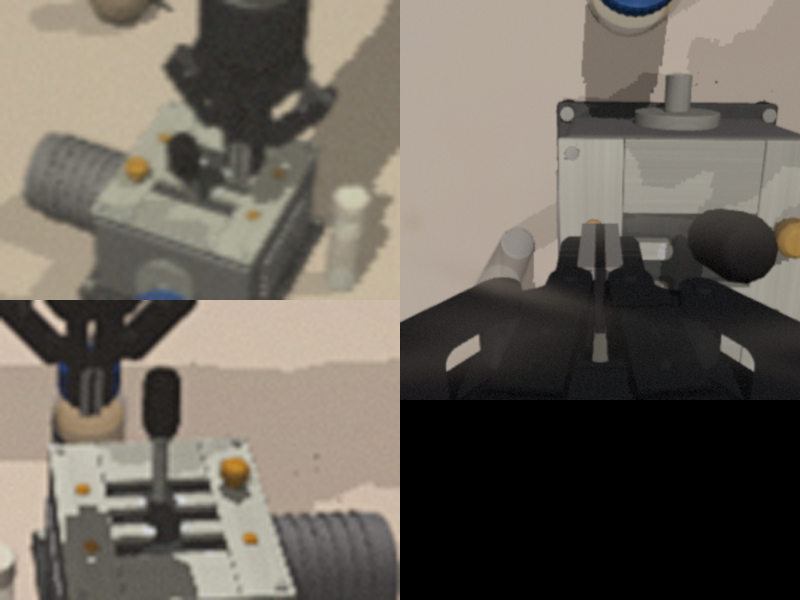

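The fingers are level with the knob on its -x side and clear of everything. Now I push along gearbox +x.

Request:
{"op": "play_rows", "data": {"commands": "0 8 0.7 0 0; 0 15 1.4 0 0; 0 19 1.7 0 0; 0 22 2 0 0; 0 25 2.3 0 0; 0 28 2.5 0 0; 0 31 2.8 0 0; 0 34 3.1 0 0"}}

```text
time: 6.32
ee_pos: [0.5506, 0.0181, 0.1553]
tcp_rot: [-180.0, 0.0, 95.2]
wrist_force: [-1.3, -0.1, 0.8]
opening: -0.0003
```

Request:
{"op": "play_rows", "data": {"commands": "0 3 0.3 0 0; 0 6 0.5 0 0; 0 9 0.8 0 0; 0 12 1.1 0 0; 0 12 1.1 0 0"}}

```text
time: 6.73
ee_pos: [0.5628, 0.0192, 0.1551]
tcp_rot: [-180.0, 0.0, 95.2]
wrist_force: [-0.0, 0.4, -0.4]
opening: -0.0004
```

```bash
python3 look.py 6; python3 z.py 6
```

```text
6.7333 [0.56283381 0.01922674 0.15506791] [-0.0076961   0.434813   -0.38261005]
```

View pics/z6.png

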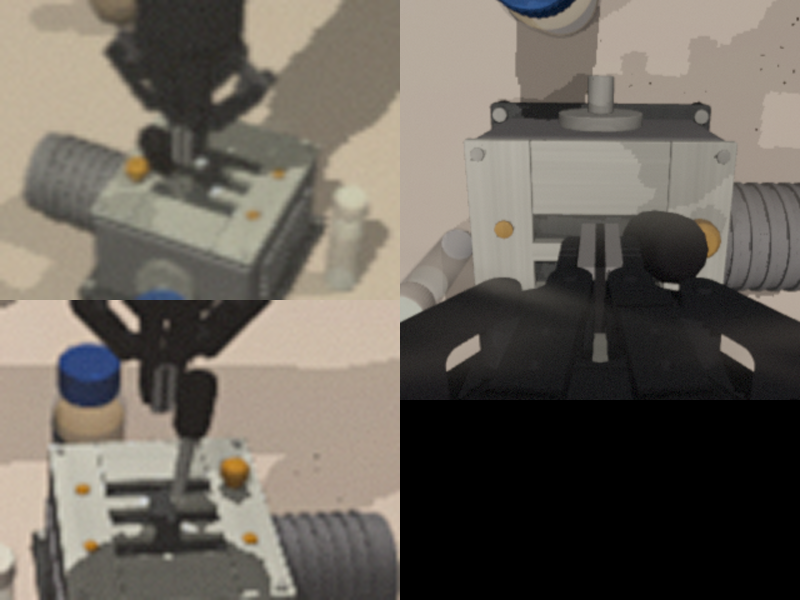

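The lever is in the marked lane and moving towards +x with little force. I'll finish in small steps until it meets the stop.

Request:
{"op": "play_rows", "data": {"commands": "0 2 0.2 0 0; 0 4 0.4 0 0; 0 6 0.5 0 0; 0 6 0.5 0 0"}}

```text
time: 7.22
ee_pos: [0.5687, 0.0197, 0.1552]
tcp_rot: [-180.0, -0.0, 95.2]
wrist_force: [-1.6, -0.1, 0.3]
opening: 0.0
```

Request:
{"op": "play_rows", "data": {"commands": "0 1 0.1 0 0; 0 2 0.2 0 0; 0 3 0.3 0 0; 0 3 0.3 0 0"}}

```text
time: 7.55
ee_pos: [0.5715, 0.02, 0.1552]
tcp_rot: [-180.0, -0.0, 95.2]
wrist_force: [-1.6, 0.3, 0.2]
opening: -0.0001
```

Request:
{"op": "play_rows", "data": {"commands": "0 0.5 0 0 0; 0 1 0.1 0 0; 0 1.5 0.1 0 0; 0 1.5 0.1 0 0"}}

```text
time: 7.88
ee_pos: [0.573, 0.0201, 0.1553]
tcp_rot: [180.0, -0.0, 95.2]
wrist_force: [-0.6, -0.7, -0.6]
opening: -0.0002
```

```bash
python3 look.py 7; python3 z.py 7
```

```text
7.8833 [0.57296001 0.02010423 0.15526486] [-0.59461979 -0.74278716 -0.58553303]
```

View pics/z7.png

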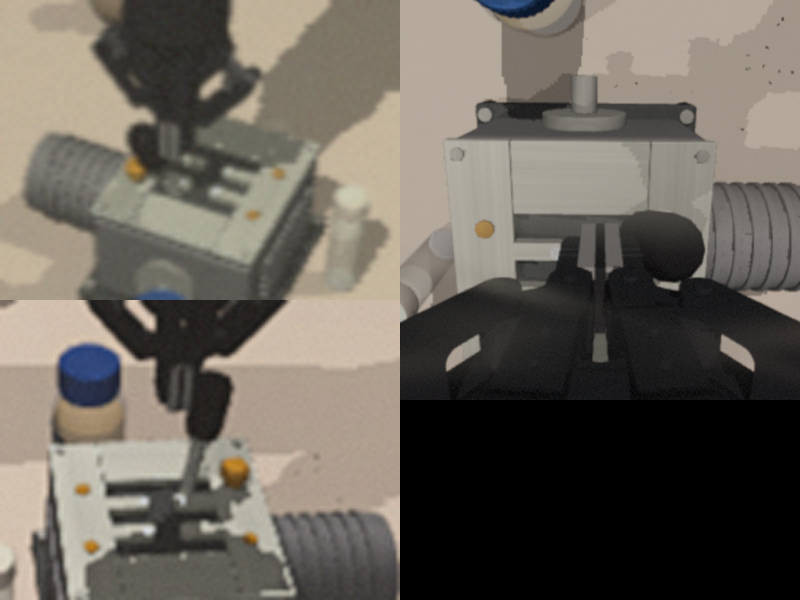

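Request:
{"op": "play_rows", "data": {"commands": "0 0.5 0 0 0; 0 1 0.1 0 0; 0 1 0.1 0 0"}}

```text
time: 8.28
ee_pos: [0.574, 0.0202, 0.1553]
tcp_rot: [180.0, 0.0, 95.2]
wrist_force: [-1.2, -0.3, -0.3]
opening: 0.0002
```

Request:
{"op": "play_rows", "data": {"commands": "0 0.5 0 0 0; 0 1 0.1 0 0; 0 1 0.1 0 0"}}

```text
time: 8.53
ee_pos: [0.575, 0.0203, 0.1553]
tcp_rot: [180.0, 0.0, 95.2]
wrist_force: [-0.8, 0.0, 0.0]
opening: 0.0001
```

Request:
{"op": "play_rows", "data": {"commands": "0 0.5 0 0 0; 0 1 0.1 0 0; 0 1 0.1 0 0"}}

```text
time: 8.78
ee_pos: [0.576, 0.0204, 0.1553]
tcp_rot: [180.0, 0.0, 95.2]
wrist_force: [-0.3, -0.6, -0.9]
opening: -0.0003
```

Request:
{"op": "play_rows", "data": {"commands": "0 0.5 0 0 0; 0 1 0.1 0 0; 0 1 0.1 0 0"}}

```text
time: 9.03
ee_pos: [0.577, 0.0205, 0.1553]
tcp_rot: [180.0, 0.0, 95.2]
wrist_force: [-1.0, -0.1, -0.3]
opening: 0.0002
```

Request:
{"op": "play_rows", "data": {"commands": "0 0.5 0 0 0; 0 0.8 0.1 0 0; 0 0.8 0.1 0 0"}}

```text
time: 9.28
ee_pos: [0.5778, 0.0206, 0.1553]
tcp_rot: [180.0, 0.0, 95.2]
wrist_force: [-1.1, -0.7, -0.9]
opening: 0.0
```

```bash
python3 look.py 8; python3 z.py 8
```

```text
9.2833 [0.57776534 0.02060197 0.15529294] [-1.06205387 -0.7423563  -0.90131335]
```

View pics/z8.png

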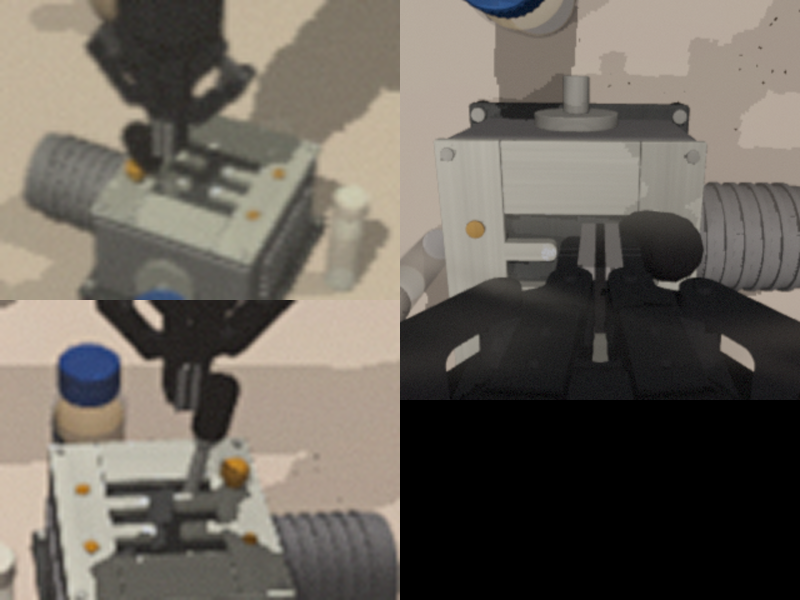

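Run:
```python
from lean import *
nan=np.nan
o=np.load("pics/o8.npy",allow_pickle=True).item()
print(fit(dict(wrist=(nan,60+211*.8,160+303*.8,60+283*.8)),o))
print(fit(dict(side=(nan,200+74*.3,310+240*.3,200+142*.3)),o))
print(fit(dict(side=(310+194*.3,200+74*.3,310+240*.3,200+142*.3)),o))
```

```text
(array([0.253, 0.312]), array([ 34.2,  42.6, 152.1]), array([[595.5,  22.9, 152.1]]), array([-2.7,  0.1,  1.7]))
(array([0.289, 0.318]), array([ 38.9,  43. , 150.7]), array([[600.2,  23.7, 150.7]]), array([-1.1,  0. ,  0.9]))
(array([0.315, 0.338]), array([ 42. ,  45.4, 149. ]), array([[603. ,  26.3, 149. ]]), array([-1.4, -1.2,  1.2,  0.7]))
```

Lean is now between 0.25 and 0.29 and there is still no contact with the stop, so I keep creeping forward.

Request:
{"op": "play_rows", "data": {"commands": "0 0.4 0 0 0; 0 0.8 0.1 0 0; 0 0.8 0.1 0 0"}}

```text
time: 9.68
ee_pos: [0.5786, 0.0207, 0.1553]
tcp_rot: [180.0, 0.0, 95.2]
wrist_force: [-0.5, -0.9, -0.9]
opening: 0.0001
```

Request:
{"op": "play_rows", "data": {"commands": "0 0.4 0 0 0; 0 0.8 0.1 0 0; 0 0.8 0.1 0 0"}}

```text
time: 9.93
ee_pos: [0.5794, 0.0208, 0.1553]
tcp_rot: [-180.0, 0.0, 95.2]
wrist_force: [-0.5, 0.1, -0.6]
opening: -0.0001
```

Request:
{"op": "play_rows", "data": {"commands": "0 0.4 0 0 0; 0 0.6 0.1 0 0; 0 0.6 0.1 0 0"}}

```text
time: 10.18
ee_pos: [0.5798, 0.0209, 0.1552]
tcp_rot: [-180.0, 0.0, 95.2]
wrist_force: [-1.7, -0.7, -0.6]
opening: -0.0003
```

Request:
{"op": "play_rows", "data": {"commands": "0 0.4 0 0 0; 0 0.4 0 0 0; 0 0.4 0 0 0"}}

```text
time: 10.43
ee_pos: [0.5802, 0.0209, 0.1552]
tcp_rot: [-180.0, 0.0, 95.2]
wrist_force: [-3.0, -0.3, -0.2]
opening: 0.0001
```

Request:
{"op": "play_rows", "data": {"commands": "0 0.4 0 0 0; 0 0.4 0 0 0; 0 0.4 0 0 0"}}

```text
time: 10.68
ee_pos: [0.5806, 0.0209, 0.1552]
tcp_rot: [-180.0, 0.0, 95.2]
wrist_force: [-3.0, -1.2, -0.3]
opening: -0.0002
```

Request:
{"op": "play_rows", "data": {"commands": "0 0.4 0 0 0; 0 0.4 0 0 0; 0 0.4 0 0 0"}}

```text
time: 10.93
ee_pos: [0.581, 0.0209, 0.1552]
tcp_rot: [-180.0, -0.0, 95.2]
wrist_force: [-4.5, -1.1, -0.3]
opening: 0.0001
```

Request:
{"op": "play_rows", "data": {"commands": "0 0.4 0 0 0; 0 0.4 0 0 0; 0 0.4 0 0 0"}}

```text
time: 11.18
ee_pos: [0.5814, 0.0209, 0.1552]
tcp_rot: [-180.0, -0.0, 95.2]
wrist_force: [-4.7, 0.1, -0.6]
opening: 0.0
```

```bash
python3 look.py 9; python3 z.py 9
```

```text
11.1833 [0.5813638  0.02090616 0.15519522] [-4.70884637  0.10038828 -0.55167769]
```

View pics/z9.png

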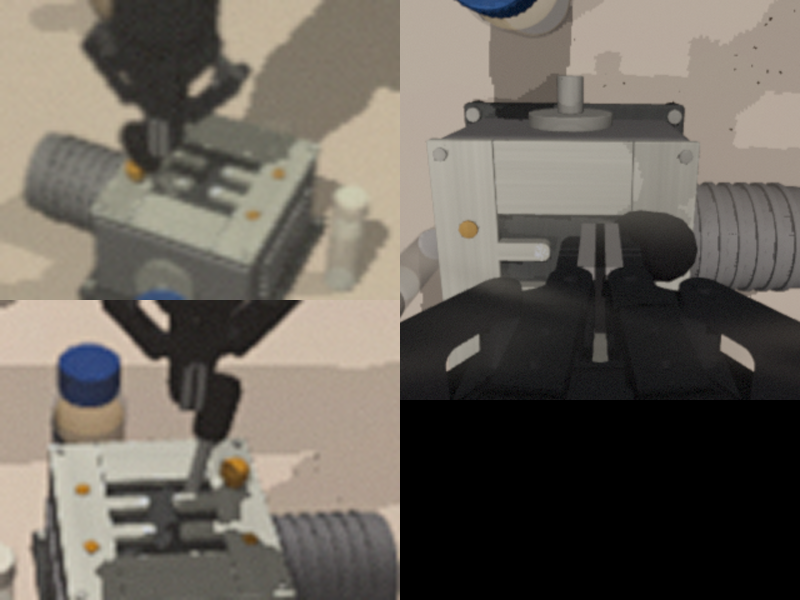

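The force rises about 3 N per mm while the knob stays put, so the lever is at its stop. I'll press once more to settle it, then back off, rise and look.

Request:
{"op": "play_rows", "data": {"commands": "0 0.5 0 0 0; 0 0.8 0 0 0; 0 0.8 0 0 0"}}

```text
time: 11.58
ee_pos: [0.5821, 0.0209, 0.1552]
tcp_rot: [-180.0, -0.0, 95.2]
wrist_force: [-6.2, -0.2, -0.6]
opening: -0.0001
```

Request:
{"op": "play_rows", "data": {"commands": "0 -2 -0.2 0 0; 0 -6 -0.5 0 0; 0 -12 -1.1 0 0; 0 -22 -2 0 0; 0 -30 -2.7 0 0; 0 -30 -2.7 25 0; 0 -30 -2.7 50 0; 0 -30 -2.7 75 0; 0 -30 -35 75 0; 0 -30 -35 75 0"}}

```text
time: 12.42
ee_pos: [0.5528, -0.0168, 0.2324]
tcp_rot: [179.8, 0.1, 95.1]
wrist_force: [-0.4, 0.3, -1.0]
opening: -0.0001
```

```bash
python3 look.py 10; python3 z.py 10
```

```text
12.4167 [ 0.55283532 -0.01676141  0.23244531] [-0.37674327  0.26862982 -1.00133169]
```

View pics/z10.png

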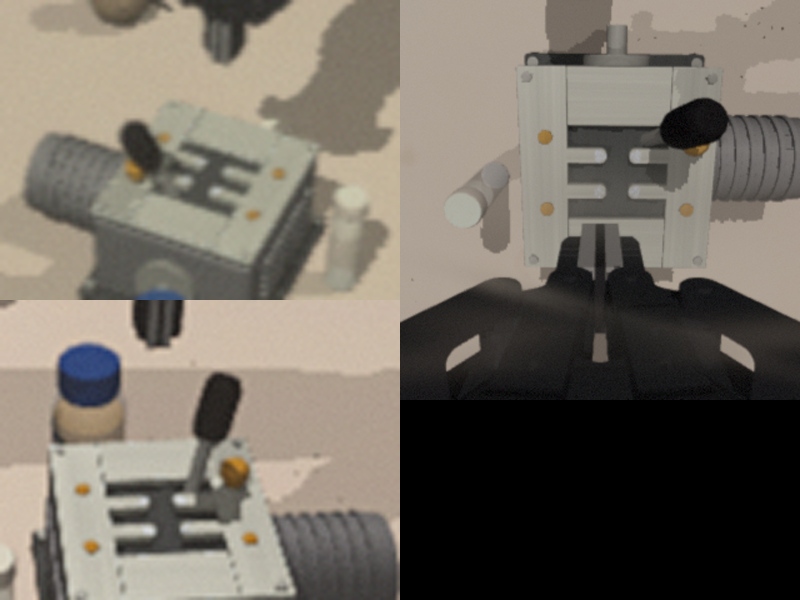

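View pics/side10.png

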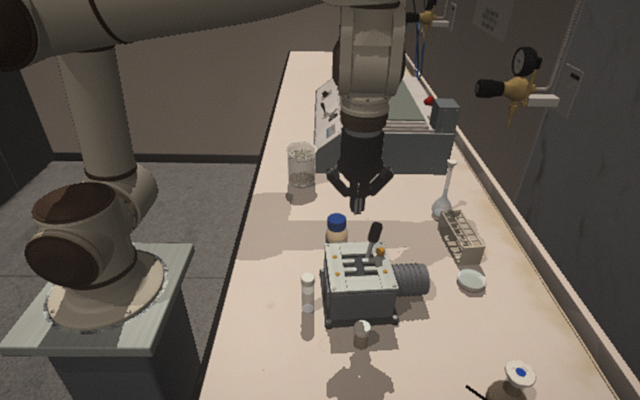

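Run:
```python
from lean import *
o=np.load("pics/o10.npy",allow_pickle=True).item()
M=dict(wrist=(160+261*.8,60+99*.8,160+328*.8,60+149*.8),side=(310+193*.3,200+73*.3,310+241*.3,200+143*.3),scene=(290+120*.25,110+120*.25,290+162*.25,110+171*.25))
for n in M: print(n,fit({n:M[n]},o))
print(fit(M,o))
```

```text
wrist (array([0.276, 0.297]), array([ 37.4,  40.4, 152. ]), array([[598.8,  20.9, 152. ]]), array([-3.5, -1.8,  2.8,  2.7]))
side (array([0.314, 0.335]), array([ 41.9,  44.9, 149.1]), array([[602.9,  25.9, 149.1]]), array([-1.1, -0.8,  0.9,  0.5]))
scene (array([0.275, 0.305]), array([ 37.1,  41.4, 151.7]), array([[598.5,  21.9, 151.7]]), array([-0.7, -0.7,  0.9,  0.8]))
(array([0.278, 0.297]), array([ 37.7,  40.4, 151.9]), array([[599.2,  20.9, 151.9]]), array([-3.1, -1.8,  3.3,  2.6, -2.4, -0.5, -0.5,  1. , -0.8, -1. ,  0.9,
        0.5]))
```

```bash
python3 -c "
from workcell import job_done;print(job_done())"
```

```text
the job is handed in; nothing more can be done
None
```

The lever is fully home in the +x, +y corner slot, the one with the raised brass button beyond its end. I handed the job in at about 12.6 s of the 58 s.

- **Pushes:** With the shut fingertips I pushed the knob along gearbox +y through the cross channel to a lean of about 0.305. I then went round to its -x side and pushed along +x to the stop. I never gripped it.
- **Force:** The wrist force was 1 to 2 N while the lever moved. At the stop it rose steadily to 6.2 N while the knob no longer moved.
- **Final check:** With the fingers withdrawn, the three cameras together put the lever at shift 0.278 and cross 0.297. The knob is at (37.7, 40.4, 151.9) mm in gearbox axes, which matches the fully home position.
- **Disagreement:** The side camera alone read more lean, 0.314 and 0.335. Its shift also read about 0.025 rad higher than the other two views at the start. The wrist and scene cameras agreed with each other.
- **Loose items:** The jar, vial, bottle and beaker look unmoved in the last side picture. I checked this by eye only. The tool stayed above all of them throughout.

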